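# Zero a hand mill by feel, open it a quarter turn and lock it

### The job

Set the grind on the green hand mill: turn the black wing knob on its top clockwise until you feel it bottom firmly on the burrs, finger-tight and not forced, then back it off a quarter turn from there. Then swing the lock lever with the orange peg all the way over to its other end stop to lock the setting, and leave the things standing around where they are.

Things in the scene. Friction and masses are not known exactly. Their poses are not given: they have to be found in the camera images.
- dial_center (a point): green hand mill bolted down (it cannot move): on a plinth, a drum 96 mm across and 85 mm high whose flat top is an aluminium dial; spout and ramekin in front (-x of the mill), low hopper behind, crank at its left (+y), lock post at its right (-y). This point: centre of the dial, 85 mm above the worktop, on the knob's axis; x, y are the mill's axes
- wing_grip (a point): black wing knob over the dial: a round skirt 52 mm across and 12 mm high carries an upright flat wing 46 mm long (along this point's x), 12 mm thick (along y), its top 42 mm above the dial, its flat sides free from 12 to 42 mm above the dial. This point is on the axis, 30 mm above the dial, where the wing is gripped across its thickness
- wing_mark (a point): white mark on the end of the wing, on its top edge: 23 mm from the axis towards the wing's -x, 42 mm above the dial; turns with the knob
- pointer (a joint): angle of the red drag pointer, rad, clockwise from above, same zero as the knob's. It starts a little ahead of the knob; turning clockwise, the knob reaches it and pushes it along (angles equal, within 0.1); when the knob is backed off it springs back up to 0.2 rad and then stays, marking where the knob bottomed. Before that it says nothing of where the bottom is
- pointer_tip (a point): tip of the red drag pointer, a thin red ring under the knob with a finger that lies on the dial, 39 mm from the axis towards the pointer's own -x; it lies under the white mark while the knob pushes it, so the angle between mark and tip is how far the knob has been backed off. Only the knob moves it, through dogs hidden under the skirt
- wing (a joint): angle of the wing knob, rad, growing clockwise seen from above; wing direction = mill yaw minus this. Starts at 0.2 to 0.9, turns at about 0.05 N m, bottoms at a hidden angle between 1.8 and 2.8, different every time: there the torque climbs about 2 N m per rad. Bottomed firmly: 0.2 to 0.45 N m for a moment; above 0.55 N m it is overtightened and spoilt. It stays where it is left
- lock (a joint): angle of the lock lever, rad: 0 open (arm points towards the mill's front, -x), grows counter-clockwise seen from above, so the arm swings to the mill's right (-y), to the end stop 1.2 = locked; starts at 0 to 0.2; turning takes about 0.05 N m and it stays where it is left
- lock_peg (a point): top of the upright orange peg at the lever's end, 12 mm thick in its middle (16 mm at the head), 38 mm tall, its top 108 mm above the worktop; 47 mm from the pivot
- lock_pivot (a point): pivot of the lever on top of the lock post, 105 mm to the mill's right (-y) of the knob's axis, 70 mm above the worktop
- ramekin: white ramekin, 69 mm across, 42 mm high, standing under the spout; origin under its centre; leave alone
- garlic: garlic bulb, 53 mm, loose on the worktop; leave alone
- squash: small orange ornamental squash, 62 mm, loose on the worktop; leave alone
- mug_a: white mug, 87 mm across with handle, 96 mm high; leave alone
- teaspoon_a: metal teaspoon, 130 mm, lying on the worktop; leave alone
- wooden_spoon: wooden spoon, 300 mm, lying on the worktop; leave alone

How it is judged:
By the outcome, as a careful person would: the job done as asked, in the order asked, and still so for the second after the job is handed in, with the robot touching nothing.
It also fails if it takes over 67 s, if anything falls off the work surface, if the arm or the gripper's body presses on something with over 40 N, if the wrist force passes 120 N, or if a joint passes its speed limit or range.

### The arm

A 6-joint arm with a two-finger parallel gripper is mounted at the origin on a cart in front of the work surface, level with it; the furniture and walls round the work are solid. World frame = base frame: x ahead of the robot, y to its left, z up, the work surface at z = 0. Lengths are in m, angles in rad, forces in N, time in s.
With the tool pointing down it reaches from about 0.25 to 0.725 m from the base axis. Payload 9.7 kg.
Tool frame: the origin (TCP) lies at the centre of the arm's flange, where the gripper is bolted on; the fingertips stand 173 mm ahead of it and the grasp point (between the pads) lies 155 mm ahead of it; z points along the fingers, y is the line along which they close (so a half turn about z gives the same grasp; the last joint's range is limited). The gripper opens to 85 mm and grips with 20 to 120 N. Pads are 22 mm wide; open, the fingers measure 114 mm over their backs; the gripper's body (76 mm by 85 mm) begins 54 mm behind the grasp point. The pads swing forward as they close: fully open they stand 13 mm farther back than shut.
Start: joints at [-1.331, 0.087, 0.176, 1.66, 0, 1.571], TCP at [0.131, -0.534, 0.405] pointing down, gripper open.
Joint ranges: [-3.13, 3.13], [-0.85, 1.81], [-1.15, 1.24], [-2.2, 2.28], [-1.44, 1.52], [-3.14, 3.14]. Speed limits (rad/s): [2.22, 2.22, 2.57, 3.14, 3.14, 3.14].

### API

Orientations are given as a unit quaternion [w, x, y, z].
In Python, from station import arm, cams gives the robot as it stands.
- The arm moves only by the tool servo_tool, never from a script. Its argument "rows" is a list of rows, each an object of numbers: "tx", "ty", "tz": the shift along the tool's x, y, z in m; "wx", "wy", "wz": the turn, a rotation vector about the tool's x, y, z in rad. A call has 1 to 20 rows; each row is the pose to reach, as a shift and turn from the pose commanded when the call began, along the tool's axes at that moment; what a row does not reach only later rows make up. A row lasts 1/12 s, in which the tool goes at most 41.7 mm and 7.16 degrees, less where a joint would pass 70% of its speed; a pose out of reach is approached as far as the arm can. A call with a gripper value outside its range is refused whole. "hand" is the closure in counts, from 0 (fully open) to 255 (shut), set as the call begins (left out, the last holds). The fingers move at their own pace and stop on an object; "newtons" is the grip in N (left out, the last holds). Time passes only in rows, so rows that repeat a pose let the fingers close. It gives the time, the measured TCP pose, the force, the opening and the grip force at its end, in the units of the state.
- arm.get_obs(): the state, without advancing time (a new reading comes with each control period).
- cams.read_camera(name): name is "side" or "top" or "wrist"; returns the picture (420x560x3 uint8, red, green, blue); there is no depth.
- cams.camera_info(name): a dict with "mtx" (3x3 intrinsics, pixels), "world_from_camera" (4x4, takes a point from camera to world coordinates). Camera axes: x right, y down, z forward; pixel columns grow to the right and rows downward; lengths in m; the calibration is good to about 2 mm. The wrist camera is an equidistant fisheye: a pixel r from the principal point sees the ray r / f radians off the axis. A picture is of the moment at which its call begins: read the wrist's pose just before it. camera_info takes no time and is no camera call; for the wrist camera it gives the pose at the moment of the call.
- arm.close_job(): hands the job in; it is judged then, once.
The state is a dict: "time_s": time; "joint_pos": joint angles; "qd": joint speeds; "effort": joint torques, N m; "ee_pos": TCP position; "ee_rot": TCP orientation; "contact_force": force on the tool from outside, world axes, zero at the start; "ft_torque": the same for the moment, N m; "opening": finger opening in m; "finger_force": force on a finger pad.
Only numpy, scipy, OpenCV 4.12 (cv2) and the standard library are available. Lean on these libraries where they do the work, as an engineer would, in place of code of your own. Each camera call takes 0.05 s, during which the arm holds its last target. There are 200 camera calls.

## Working session

There is one attempt and no reset: what is moved stays moved. The work goes in short steps, Python scripts to look and compute and a tool call to move; the robot and the scene stay as the last step left them, time stands still between calls to the robot, and variables do not carry over. Pictures are saved under pics/ and viewed, at most 10 in all, crops included, and the job is handed in when it is done.

Besides the shell and the picture viewer there is one more tool, called after "Request:" by a JSON object that holds its "op" and its "data". servo_tool: Moves the arm, as the interface text tells. Its arguments: {"type":"object","properties":{"rows":{"type":"array"},"hand":{"type":"number"},"newtons":{"type":"number"}},"required":["rows"]}

```bash
ls; mkdir -p pics; python3 - <<'E'
from station import arm,cams
import cv2,numpy as np
for n in ("top","side"):
    im=cams.read_camera(n); cv2.imwrite(f"pics/{n}0.png",im[:,:,::-1])
    i=cams.camera_info(n); print(n,np.round(i["mtx"],1).tolist(),np.round(i["world_from_camera"],3).tolist())
o=arm.get_obs(); print({k:np.round(v,3).tolist() for k,v in o.items()})
E
```

```text
pics
top [[541.9, 0.0, 271.6], [0.0, 541.9, 209.0], [0.0, 0.0, 1.0]] [[0.21, -0.923, 0.322, -0.04], [-0.978, -0.199, 0.065, -0.234], [0.004, -0.329, -0.944, 1.524], [0.0, 0.0, 0.0, 1.0]]
side [[514.5, 0.0, 279.2], [0.0, 514.5, 204.3], [0.0, 0.0, 1.0]] [[0.999, -0.01, 0.034, 0.396], [-0.033, -0.606, 0.795, -1.231], [0.012, -0.796, -0.606, 0.927], [0.0, 0.0, 0.0, 1.0]]
{'time_s': 0.1, 'joint_pos': [-1.331, 0.087, 0.175, 1.66, -0.0, 1.571], 'qd': [0.001, -0.002, 0.004, -0.0, -0.001, 0.0], 'effort': [-0.001, -52.156, 46.565, 0.016, -0.0, 0.0], 'ee_pos': [0.131, -0.534, 0.404], 'ee_rot': [-0.001, 0.993, 0.12, -0.0], 'contact_force': [0.084, 0.747, 0.65], 'ft_torque': [0.013, 0.026, -0.001], 'finger_force': 0.0, 'opening': 0.085}
```

View pics/top0.png

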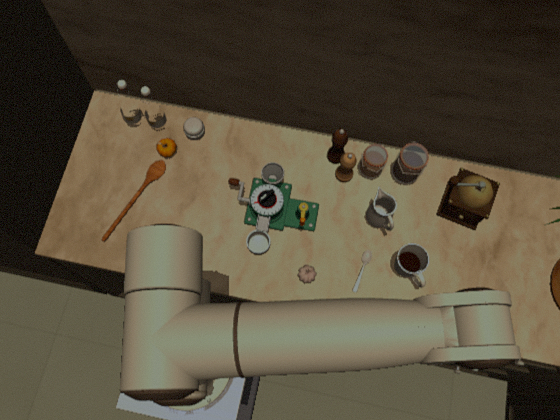

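View pics/side0.png

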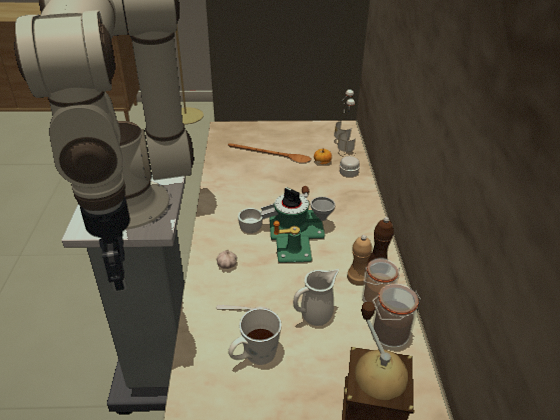

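The top view shows the mill near (267,200) px, with the lever and peg near (303,210). The side view shows the knob at (291,197) and the peg at (277,228). I'll enlarge both.

```bash
cat > h.py <<'E'
import numpy as np
from station import arm,cams
def at_z(name,u,v,z,i=None):
    i=i or cams.camera_info(name); K=i["mtx"]; T=np.array(i["world_from_camera"])
    x=np.array([(u-K[0][2])/K[0][0],(v-K[1][2])/K[1][1]])
    if name=="wrist":
        r=np.hypot(*x); d=np.r_[x/r*np.sin(r),np.cos(r)] if r>1e-9 else np.r_[0,0,1]
    else: d=np.r_[x,1]
    d=T[:3,:3]@d; return T[:3,3]+d*(z-T[2,3])/d[2]
E
python3 - <<'E'
import cv2,numpy as np
a=cv2.imread("pics/top0.png")[165:265,225:330]; b=cv2.imread("pics/side0.png")[180:270,230:335]
a=cv2.resize(a,(420,400),interpolation=2)[:, :400]; b=cv2.resize(b,(467,400),interpolation=2)[:,:400]
cv2.imwrite("pics/crop0.png",np.hstack([a,b]))
E
```

```text
(no output)
```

View pics/crop0.png

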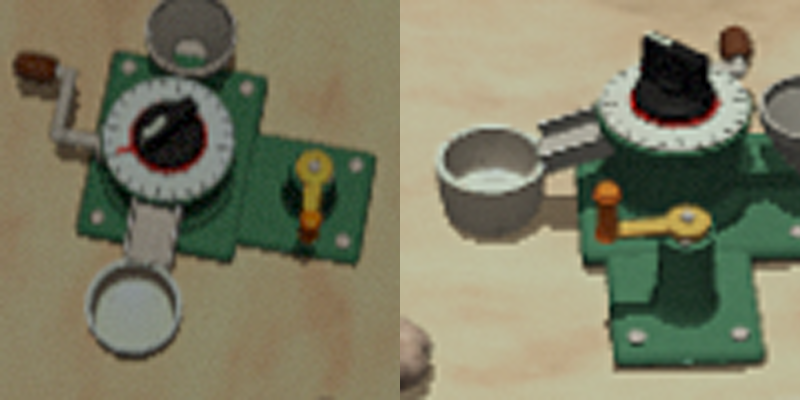

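```bash
python3 - <<'E'
from h import *
for n,u,v,z in [("dial",267,199.5,.085),("peg",302.75,219.5,.108),("pivot",303.5,206.5,.078),("mark",263.3,196.7,.127),("wingfar",273,190.5,.127),("tip",255.5,202.5,.086),("ramekin",258.3,237,.042)]:
    print(n,at_z("top",u,v,z).round(4))
E
```

```text
dial [ 0.4756 -0.1158  0.085 ]
peg [ 0.4309 -0.2262  0.108 ]
pivot [ 0.4793 -0.2207  0.078 ]
mark [ 0.4664 -0.1075  0.127 ]
wingfar [ 0.49   -0.1298  0.127 ]
tip [ 0.4596 -0.0861  0.086 ]
ramekin [ 0.3748 -0.1122  0.042 ]
```

The wing points at about -0.76 rad (x axis) and the mill yaw is about 0.035. That puts the knob at about 0.79, the pointer at about 1.1 and the lock at about 0.08. Next I'll go above the knob with the tool turned to yaw 2.385.

Request:
{"op": "servo_tool", "data": {"rows": [{"tx": 0.435,"ty": -0.323,"tz": 0,"wz": -2.145},{"tx": 0.435,"ty": -0.323,"tz": 0,"wz": -2.145},{"tx": 0.435,"ty": -0.323,"tz": 0,"wz": -2.145},{"tx": 0.435,"ty": -0.323,"tz": 0,"wz": -2.145},{"tx": 0.435,"ty": -0.323,"tz": 0,"wz": -2.145},{"tx": 0.435,"ty": -0.323,"tz": 0,"wz": -2.145},{"tx": 0.435,"ty": -0.323,"tz": 0,"wz": -2.145},{"tx": 0.435,"ty": -0.323,"tz": 0,"wz": -2.145},{"tx": 0.435,"ty": -0.323,"tz": 0,"wz": -2.145},{"tx": 0.435,"ty": -0.323,"tz": 0,"wz": -2.145},{"tx": 0.435,"ty": -0.323,"tz": 0,"wz": -2.145},{"tx": 0.435,"ty": -0.323,"tz": 0,"wz": -2.145},{"tx": 0.435,"ty": -0.323,"tz": 0,"wz": -2.145},{"tx": 0.435,"ty": -0.323,"tz": 0,"wz": -2.145},{"tx": 0.435,"ty": -0.323,"tz": 0,"wz": -2.145},{"tx": 0.435,"ty": -0.323,"tz": 0,"wz": -2.145},{"tx": 0.435,"ty": -0.323,"tz": 0,"wz": -2.145},{"tx": 0.435,"ty": -0.323,"tz": 0,"wz": -2.145},{"tx": 0.435,"ty": -0.323,"tz": 0,"wz": -2.145},{"tx": 0.435,"ty": -0.323,"tz": 0,"wz": -2.145}], "hand": 110, "newtons": 80}}

```text
$.rows[0]: bad value
```

```bash
python3 - <<'E'
from h import *
import cv2
i=cams.camera_info("wrist"); im=cams.read_camera("wrist"); cv2.imwrite("pics/w0.png",im[:,:,::-1])
o=arm.get_obs(); print({k:np.round(v,3).tolist() for k,v in o.items()})
print(i["mtx"],np.round(i["world_from_camera"],4).tolist())
np.savez("w0.npz",mtx=i["mtx"],T=i["world_from_camera"])
E
```

```text
{'time_s': 0.15, 'joint_pos': [-1.331, 0.087, 0.175, 1.66, -0.0, 1.571], 'qd': [0.002, -0.004, 0.003, 0.001, 0.001, 0.0], 'effort': [0.002, -52.076, 46.505, 0.014, 0.0, 0.0], 'ee_pos': [0.131, -0.534, 0.404], 'ee_rot': [-0.0, 0.993, 0.12, -0.0], 'contact_force': [0.71, 0.366, -0.002], 'ft_torque': [-0.023, -0.015, 0.029], 'finger_force': 0.0, 'opening': 0.086}
[[325.1922621    0.         277.04037399]
 [  0.         325.1922621  203.43574569]
 [  0.           0.           1.        ]] [[0.2383, -0.9376, -0.2531, 0.1947], [-0.9712, -0.2304, -0.0607, -0.5195], [-0.0014, 0.2602, -0.9655, 0.3741], [0.0, 0.0, 0.0, 1.0]]
```

View pics/w0.png

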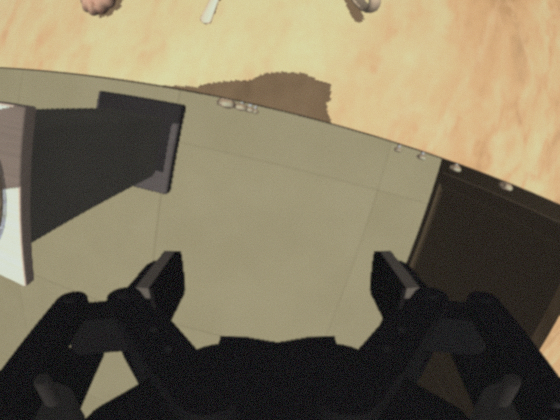

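The wrist view only shows the floor and cart edge, because the move was refused. I'll retry with all six keys in each row.

Request:
{"op": "servo_tool", "data": {"rows": [{"tx": 0.435,"ty": -0.323,"tz": 0,"wx": 0,"wy": 0,"wz": -2.145},{"tx": 0.435,"ty": -0.323,"tz": 0,"wx": 0,"wy": 0,"wz": -2.145},{"tx": 0.435,"ty": -0.323,"tz": 0,"wx": 0,"wy": 0,"wz": -2.145},{"tx": 0.435,"ty": -0.323,"tz": 0,"wx": 0,"wy": 0,"wz": -2.145},{"tx": 0.435,"ty": -0.323,"tz": 0,"wx": 0,"wy": 0,"wz": -2.145},{"tx": 0.435,"ty": -0.323,"tz": 0,"wx": 0,"wy": 0,"wz": -2.145},{"tx": 0.435,"ty": -0.323,"tz": 0,"wx": 0,"wy": 0,"wz": -2.145},{"tx": 0.435,"ty": -0.323,"tz": 0,"wx": 0,"wy": 0,"wz": -2.145},{"tx": 0.435,"ty": -0.323,"tz": 0,"wx": 0,"wy": 0,"wz": -2.145},{"tx": 0.435,"ty": -0.323,"tz": 0,"wx": 0,"wy": 0,"wz": -2.145},{"tx": 0.435,"ty": -0.323,"tz": 0,"wx": 0,"wy": 0,"wz": -2.145},{"tx": 0.435,"ty": -0.323,"tz": 0,"wx": 0,"wy": 0,"wz": -2.145},{"tx": 0.435,"ty": -0.323,"tz": 0,"wx": 0,"wy": 0,"wz": -2.145},{"tx": 0.435,"ty": -0.323,"tz": 0,"wx": 0,"wy": 0,"wz": -2.145},{"tx": 0.435,"ty": -0.323,"tz": 0,"wx": 0,"wy": 0,"wz": -2.145},{"tx": 0.435,"ty": -0.323,"tz": 0,"wx": 0,"wy": 0,"wz": -2.145},{"tx": 0.435,"ty": -0.323,"tz": 0,"wx": 0,"wy": 0,"wz": -2.145},{"tx": 0.435,"ty": -0.323,"tz": 0,"wx": 0,"wy": 0,"wz": -2.145},{"tx": 0.435,"ty": -0.323,"tz": 0,"wx": 0,"wy": 0,"wz": -2.145},{"tx": 0.435,"ty": -0.323,"tz": 0,"wx": 0,"wy": 0,"wz": -2.145}], "hand": 110, "newtons": 80}}

```text
time_s: 1.82
ee_pos: [0.4764, -0.1173, 0.4046]
ee_rot: [-0.0, 0.371, 0.929, -0.0]
contact_force: [0.1, 0.1, 0.4]
opening: 0.0488
finger_force: 0.0
```

```bash
python3 - <<'E'
from h import *
import cv2
i=cams.camera_info("wrist"); im=cams.read_camera("wrist"); cv2.imwrite("pics/w1.png",im[:,:,::-1])
o=arm.get_obs(); print({k:np.round(v,3).tolist() for k,v in o.items() if k in("time_s","joint_pos","ee_pos","ft_torque")})
np.savez("w1.npz",mtx=i["mtx"],T=i["world_from_camera"])
E
```

```text
{'time_s': 1.867, 'joint_pos': [-0.241, -0.055, 0.032, 1.658, -0.0, 0.519], 'ee_pos': [0.476, -0.117, 0.405], 'ft_torque': [0.013, -0.072, 0.018]}
```

View pics/w1.png

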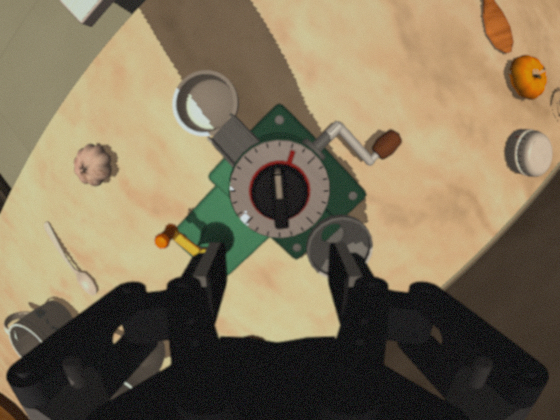

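The wrist view shows the dial centre at about (280,189). The wing runs from (278,168) to (281,226), the pointer tip is at (292,152), the peg head at (162,240) and the pivot near (212,243).

```bash
python3 - <<'E'
from h import *
f=np.load("w1.npz"); i={"mtx":f["mtx"],"world_from_camera":f["T"]}
for n,u,v,z in [("dial",280,189.5,.085),("wingnear",278,168,.127),("wingfar",281,227,.127),("tip",292,152,.086),("peg",162,240,.108)]:
    print(n,at_z("wrist",u,v,z,i).round(4))
E
```

```text
dial [ 0.4779 -0.1155  0.085 ]
wingnear [ 0.4574 -0.0988  0.127 ]
wingfar [ 0.4939 -0.13    0.127 ]
tip [ 0.4602 -0.0841  0.086 ]
peg [ 0.4335 -0.223   0.108 ]
```

Request:
{"op": "servo_tool", "data": {"rows": [{"tx": 0.001,"ty": 0.001,"tz": 0.04,"wx": 0,"wy": 0,"wz": 0},{"tx": 0.001,"ty": 0.001,"tz": 0.08,"wx": 0,"wy": 0,"wz": 0},{"tx": 0.001,"ty": 0.001,"tz": 0.11,"wx": 0,"wy": 0,"wz": 0},{"tx": 0.001,"ty": 0.001,"tz": 0.128,"wx": 0,"wy": 0,"wz": 0},{"tx": 0.001,"ty": 0.001,"tz": 0.128,"wx": 0,"wy": 0,"wz": 0},{"tx": 0.001,"ty": 0.001,"tz": 0.128,"wx": 0,"wy": 0,"wz": 0},{"tx": 0.001,"ty": 0.001,"tz": 0.128,"wx": 0,"wy": 0,"wz": 0}]}}

```text
time_s: 2.45
ee_pos: [0.4768, -0.1159, 0.2784]
ee_rot: [0.001, 0.37, 0.929, 0.0]
contact_force: [0.4, 0.4, 0.3]
opening: 0.0487
finger_force: 0.0
```

Request:
{"op": "servo_tool", "data": {"rows": [{"tx": 0,"ty": 0,"tz": 0,"wx": 0,"wy": 0,"wz": 0},{"tx": 0,"ty": 0,"tz": 0,"wx": 0,"wy": 0,"wz": 0},{"tx": 0,"ty": 0,"tz": 0,"wx": 0,"wy": 0,"wz": 0},{"tx": 0,"ty": 0,"tz": 0,"wx": 0,"wy": 0,"wz": 0},{"tx": 0,"ty": 0,"tz": 0,"wx": 0,"wy": 0,"wz": 0},{"tx": 0,"ty": 0,"tz": 0,"wx": 0,"wy": 0,"wz": 0},{"tx": 0,"ty": 0,"tz": 0,"wx": 0,"wy": 0,"wz": 0},{"tx": 0,"ty": 0,"tz": 0,"wx": 0,"wy": 0,"wz": 0}], "hand": 255, "newtons": 70}}

```text
time_s: 3.12
ee_pos: [0.4772, -0.1158, 0.2781]
ee_rot: [0.002, 0.369, 0.929, 0.0]
contact_force: [4.4, 1.7, 5.4]
opening: 0.0103
finger_force: 70.5
```

```bash
cat > s.py <<'E'
from station import arm
import numpy as np
o=arm.get_obs(); R=[np.array(o["ee_rot"])][0]; w,x,y,z=R
print("t",round(o["time_s"],2),"yaw",round(float(np.arctan2(2*(x*y+w*z),1-2*(y*y+z*z))),4),"pos",np.round(o["ee_pos"],4),"F",np.round(o["contact_force"],1),"M",np.round(o["ft_torque"],3),"j6 eff",np.round(o["effort"][5],3),"op",round(o["opening"],4),"q",np.round(o["joint_pos"],3))
E
python3 s.py
```

```text
t 3.12 yaw 2.3848 pos [ 0.4772 -0.1158  0.2781] F [4.4 1.7 5.4] M [ 0.063 -0.979  0.01 ] j6 eff -0.035 op 0.0103 q [-0.238 -0.067 -0.223  1.411  0.     0.519]
```

Request:
{"op": "servo_tool", "data": {"rows": [{"tx": 0,"ty": 0,"tz": 0,"wx": 0,"wy": 0,"wz": 0.08},{"tx": 0,"ty": 0,"tz": 0,"wx": 0,"wy": 0,"wz": 0.16},{"tx": 0,"ty": 0,"tz": 0,"wx": 0,"wy": 0,"wz": 0.24},{"tx": 0,"ty": 0,"tz": 0,"wx": 0,"wy": 0,"wz": 0.32},{"tx": 0,"ty": 0,"tz": 0,"wx": 0,"wy": 0,"wz": 0.4},{"tx": 0,"ty": 0,"tz": 0,"wx": 0,"wy": 0,"wz": 0.48},{"tx": 0,"ty": 0,"tz": 0,"wx": 0,"wy": 0,"wz": 0.56},{"tx": 0,"ty": 0,"tz": 0,"wx": 0,"wy": 0,"wz": 0.64},{"tx": 0,"ty": 0,"tz": 0,"wx": 0,"wy": 0,"wz": 0.72},{"tx": 0,"ty": 0,"tz": 0,"wx": 0,"wy": 0,"wz": 0.8},{"tx": 0,"ty": 0,"tz": 0,"wx": 0,"wy": 0,"wz": 0.8}]}}

```text
time_s: 4.03
ee_pos: [0.477, -0.1159, 0.2781]
ee_rot: [0.001, 0.704, 0.71, 0.001]
contact_force: [2.8, 0.2, 6.5]
opening: 0.0104
finger_force: 70.6
```

```bash
python3 s.py
```

```text
t 4.03 yaw 1.5797 pos [ 0.477  -0.1159  0.2781] F [2.8 0.2 6.5] M [-0.08  -0.532 -0.071] j6 eff 1.333 op 0.0104 q [-0.238 -0.067 -0.223  1.411 -0.     1.324]
```

Request:
{"op": "servo_tool", "data": {"rows": [{"tx": 0,"ty": 0,"tz": 0,"wx": 0,"wy": 0,"wz": 0.03},{"tx": 0,"ty": 0,"tz": 0,"wx": 0,"wy": 0,"wz": 0.06},{"tx": 0,"ty": 0,"tz": 0,"wx": 0,"wy": 0,"wz": 0.1},{"tx": 0,"ty": 0,"tz": 0,"wx": 0,"wy": 0,"wz": 0.1}]}}

```text
time_s: 4.37
ee_pos: [0.477, -0.1159, 0.2781]
ee_rot: [0.001, 0.738, 0.675, 0.001]
contact_force: [2.4, -0.4, 7.0]
opening: 0.0108
finger_force: 70.7
```

```bash
python3 s.py
```

```text
t 4.37 yaw 1.4823 pos [ 0.477  -0.1159  0.2781] F [ 2.4 -0.4  7. ] M [-0.114 -0.549 -0.082] j6 eff 0.588 op 0.0108 q [-0.238 -0.067 -0.223  1.411 -0.     1.421]
```

Request:
{"op": "servo_tool", "data": {"rows": [{"tx": 0,"ty": 0,"tz": 0,"wx": 0,"wy": 0,"wz": 0.03},{"tx": 0,"ty": 0,"tz": 0,"wx": 0,"wy": 0,"wz": 0.06},{"tx": 0,"ty": 0,"tz": 0,"wx": 0,"wy": 0,"wz": 0.08},{"tx": 0,"ty": 0,"tz": 0,"wx": 0,"wy": 0,"wz": 0.08}]}}

```text
time_s: 4.7
ee_pos: [0.4769, -0.1159, 0.2781]
ee_rot: [0.001, 0.764, 0.646, 0.001]
contact_force: [1.6, -0.0, 8.0]
opening: 0.0102
finger_force: 70.7
```

```bash
python3 s.py
```

```text
t 4.7 yaw 1.4035 pos [ 0.4769 -0.1159  0.2781] F [ 1.6 -0.   8. ] M [-0.089 -0.431  0.03 ] j6 eff 0.328 op 0.0102 q [-0.238 -0.067 -0.223  1.411 -0.     1.5  ]
```

```bash
cat > t.py <<'E'
from station import arm,cams
import numpy as np
M=[];e=[]
for _ in range(5):
    o=arm.get_obs(); M.append(o["ft_torque"][2]); e.append(o["effort"][5]); cams.read_camera("side")
o=arm.get_obs(); w,x,y,z=o["ee_rot"]
print("t",round(o["time_s"],2),"yaw",round(float(np.arctan2(2*(x*y+w*z),1-2*(y*y+z*z))),4),"Mz",np.round(M,3),round(np.mean(M),3),"e6",np.round(e,2),"q6",round(o["joint_pos"][5],4),"F",np.round(o["contact_force"],1))
E
python3 t.py
```

```text
t 4.95 yaw 1.4046 Mz [ 0.03  -0.041 -0.056 -0.012 -0.046] -0.025 e6 [ 0.33  0.12 -0.   -0.04 -0.04] q6 1.4986 F [ 2.5 -0.4  7.1]
```

Request:
{"op": "servo_tool", "data": {"rows": [{"tx": 0,"ty": 0,"tz": 0,"wx": 0,"wy": 0,"wz": 0.03},{"tx": 0,"ty": 0,"tz": 0,"wx": 0,"wy": 0,"wz": 0.06},{"tx": 0,"ty": 0,"tz": 0,"wx": 0,"wy": 0,"wz": 0.08},{"tx": 0,"ty": 0,"tz": 0,"wx": 0,"wy": 0,"wz": 0.08}]}}

```text
time_s: 5.28
ee_pos: [0.4769, -0.1159, 0.2781]
ee_rot: [0.001, 0.789, 0.614, 0.001]
contact_force: [3.0, -0.5, 6.7]
opening: 0.0105
finger_force: 70.7
```

```bash
python3 t.py
```

```text
t 5.53 yaw 1.3247 Mz [-0.068 -0.068 -0.072 -0.026 -0.022] -0.051 e6 [ 0.33  0.12  0.   -0.03 -0.04] q6 1.5786 F [2.  0.7 7.9]
```

Request:
{"op": "servo_tool", "data": {"rows": [{"tx": 0,"ty": 0,"tz": 0,"wx": 0,"wy": 0,"wz": 0.03},{"tx": 0,"ty": 0,"tz": 0,"wx": 0,"wy": 0,"wz": 0.06},{"tx": 0,"ty": 0,"tz": 0,"wx": 0,"wy": 0,"wz": 0.09},{"tx": 0,"ty": 0,"tz": 0,"wx": 0,"wy": 0,"wz": 0.09}]}}

```text
time_s: 5.87
ee_pos: [0.4769, -0.1159, 0.2781]
ee_rot: [0.001, 0.816, 0.578, 0.001]
contact_force: [1.6, 0.3, 7.5]
opening: 0.0106
finger_force: 70.7
```

```bash
python3 t.py
```

```text
t 6.12 yaw 1.2346 Mz [-0.039  0.007 -0.079 -0.022 -0.133] -0.053 e6 [ 0.46  0.19  0.02 -0.03 -0.04] q6 1.6686 F [2.4 0.4 6.8]
```

Request:
{"op": "servo_tool", "data": {"rows": [{"tx": 0,"ty": 0,"tz": 0,"wx": 0,"wy": 0,"wz": 0.03},{"tx": 0,"ty": 0,"tz": 0,"wx": 0,"wy": 0,"wz": 0.06},{"tx": 0,"ty": 0,"tz": 0,"wx": 0,"wy": 0,"wz": 0.09},{"tx": 0,"ty": 0,"tz": 0,"wx": 0,"wy": 0,"wz": 0.09}]}}

```text
time_s: 6.45
ee_pos: [0.4768, -0.1159, 0.2781]
ee_rot: [0.001, 0.841, 0.541, 0.001]
contact_force: [1.6, 0.3, 7.6]
opening: 0.0104
finger_force: 70.7
```

```bash
python3 t.py
```

```text
t 6.7 yaw 1.1447 Mz [-0.03  -0.023 -0.052 -0.059 -0.008] -0.035 e6 [ 0.46  0.19  0.02 -0.03 -0.04] q6 1.7585 F [ 1.3 -0.   7.5]
```

Request:
{"op": "servo_tool", "data": {"rows": [{"tx": 0,"ty": 0,"tz": 0,"wx": 0,"wy": 0,"wz": 0.03},{"tx": 0,"ty": 0,"tz": 0,"wx": 0,"wy": 0,"wz": 0.06},{"tx": 0,"ty": 0,"tz": 0,"wx": 0,"wy": 0,"wz": 0.09},{"tx": 0,"ty": 0,"tz": 0,"wx": 0,"wy": 0,"wz": 0.09}]}}

```text
time_s: 7.03
ee_pos: [0.4768, -0.1159, 0.2781]
ee_rot: [0.001, 0.865, 0.502, 0.001]
contact_force: [2.0, -0.5, 7.4]
opening: 0.0106
finger_force: 70.8
```

```bash
python3 t.py
```

```text
t 7.28 yaw 1.0546 Mz [-0.115  0.033 -0.014 -0.075 -0.09 ] -0.052 e6 [ 0.46  0.19  0.02 -0.03 -0.04] q6 1.8486 F [ 1.9 -0.4  8. ]
```

Request:
{"op": "servo_tool", "data": {"rows": [{"tx": 0,"ty": 0,"tz": 0,"wx": 0,"wy": 0,"wz": 0.03},{"tx": 0,"ty": 0,"tz": 0,"wx": 0,"wy": 0,"wz": 0.06},{"tx": 0,"ty": 0,"tz": 0,"wx": 0,"wy": 0,"wz": 0.09},{"tx": 0,"ty": 0,"tz": 0,"wx": 0,"wy": 0,"wz": 0.09}]}}

```text
time_s: 7.62
ee_pos: [0.4768, -0.1159, 0.2781]
ee_rot: [0.001, 0.886, 0.463, 0.001]
contact_force: [1.4, 1.1, 7.1]
opening: 0.0106
finger_force: 70.8
```

```bash
python3 t.py
```

```text
t 7.87 yaw 0.9648 Mz [-0.049 -0.08  -0.032 -0.062 -0.038] -0.052 e6 [ 0.46  0.19  0.02 -0.03 -0.04] q6 1.9385 F [2.1 0.6 8.6]
```

Request:
{"op": "servo_tool", "data": {"rows": [{"tx": 0,"ty": 0,"tz": 0,"wx": 0,"wy": 0,"wz": 0.03},{"tx": 0,"ty": 0,"tz": 0,"wx": 0,"wy": 0,"wz": 0.06},{"tx": 0,"ty": 0,"tz": 0,"wx": 0,"wy": 0,"wz": 0.09},{"tx": 0,"ty": 0,"tz": 0,"wx": 0,"wy": 0,"wz": 0.09}]}}

```text
time_s: 8.2
ee_pos: [0.4768, -0.1159, 0.2781]
ee_rot: [0.001, 0.906, 0.423, 0.001]
contact_force: [2.4, 0.3, 8.5]
opening: 0.0105
finger_force: 70.8
```

```bash
python3 t.py
```

```text
t 8.45 yaw 0.8747 Mz [-0.061  0.005 -0.061 -0.071 -0.066] -0.051 e6 [ 0.46  0.19  0.02 -0.03 -0.04] q6 2.0286 F [1.8 0.8 7.8]
```

Request:
{"op": "servo_tool", "data": {"rows": [{"tx": 0,"ty": 0,"tz": 0,"wx": 0,"wy": 0,"wz": 0.03},{"tx": 0,"ty": 0,"tz": 0,"wx": 0,"wy": 0,"wz": 0.06},{"tx": 0,"ty": 0,"tz": 0,"wx": 0,"wy": 0,"wz": 0.09},{"tx": 0,"ty": 0,"tz": 0,"wx": 0,"wy": 0,"wz": 0.09}]}}

```text
time_s: 8.78
ee_pos: [0.4768, -0.1158, 0.2781]
ee_rot: [0.001, 0.924, 0.382, 0.001]
contact_force: [1.3, 0.6, 8.1]
opening: 0.0106
finger_force: 70.8
```

```bash
python3 t.py
```

```text
t 9.03 yaw 0.7847 Mz [-0.033 -0.064 -0.046  0.009 -0.038] -0.035 e6 [ 0.46  0.19  0.02 -0.03 -0.04] q6 2.1185 F [1.5 0.7 7.2]
```

Request:
{"op": "servo_tool", "data": {"rows": [{"tx": 0,"ty": 0,"tz": 0,"wx": 0,"wy": 0,"wz": 0.03},{"tx": 0,"ty": 0,"tz": 0,"wx": 0,"wy": 0,"wz": 0.06},{"tx": 0,"ty": 0,"tz": 0,"wx": 0,"wy": 0,"wz": 0.09},{"tx": 0,"ty": 0,"tz": 0,"wx": 0,"wy": 0,"wz": 0.09}]}}

```text
time_s: 9.37
ee_pos: [0.4768, -0.1158, 0.2781]
ee_rot: [0.001, 0.941, 0.34, 0.001]
contact_force: [1.5, 0.9, 7.9]
opening: 0.0105
finger_force: 70.8
```

```bash
python3 t.py
```

```text
t 9.62 yaw 0.6947 Mz [-0.04  -0.087 -0.093  0.002 -0.028] -0.049 e6 [ 0.46  0.19  0.02 -0.03 -0.04] q6 2.2086 F [1.3 0.8 8.6]
```

Request:
{"op": "servo_tool", "data": {"rows": [{"tx": 0,"ty": 0,"tz": 0,"wx": 0,"wy": 0,"wz": 0.03},{"tx": 0,"ty": 0,"tz": 0,"wx": 0,"wy": 0,"wz": 0.06},{"tx": 0,"ty": 0,"tz": 0,"wx": 0,"wy": 0,"wz": 0.09},{"tx": 0,"ty": 0,"tz": 0,"wx": 0,"wy": 0,"wz": 0.09}]}}

```text
time_s: 9.95
ee_pos: [0.4768, -0.1158, 0.2781]
ee_rot: [0.001, 0.955, 0.297, 0.001]
contact_force: [1.6, 1.2, 8.7]
opening: 0.0103
finger_force: 70.8
```

```bash
python3 t.py; python3 - <<'E'
from h import *
import cv2
im=cams.read_camera("wrist"); cv2.imwrite("pics/w2.png",cv2.resize(im[100:310,140:420,::-1],(800,600),interpolation=2))
E
```

```text
t 10.2 yaw 0.6048 Mz [ 0.006 -0.046 -0.034 -0.024 -0.047] -0.029 e6 [ 0.49  0.21  0.04 -0.01 -0.02] q6 2.2985 F [1.1 0.5 8.3]
```

View pics/w2.png

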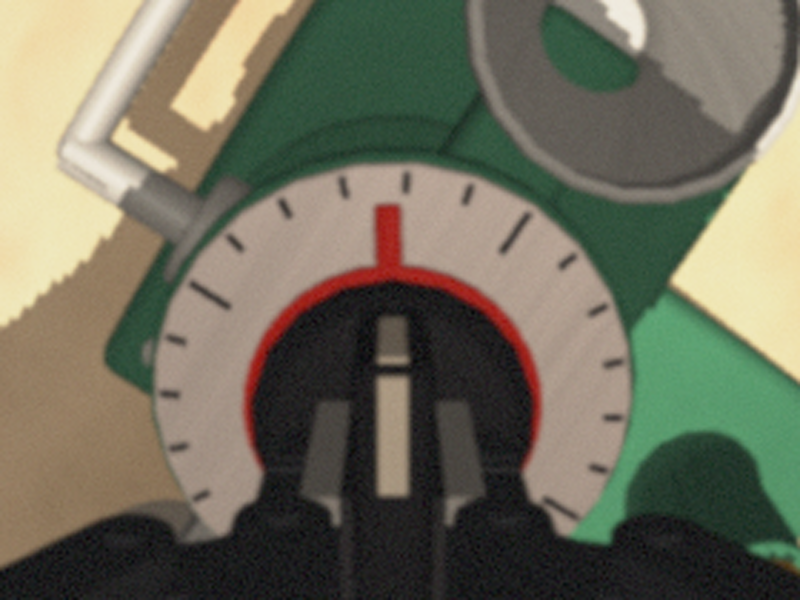

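The knob follows the tool, with the mark and red pointer aligned at crop column about 390. The joint-6 effort has risen slightly, so the bottom is probably starting. I'll take smaller steps.

Request:
{"op": "servo_tool", "data": {"rows": [{"tx": 0,"ty": 0,"tz": 0,"wx": 0,"wy": 0,"wz": 0.02},{"tx": 0,"ty": 0,"tz": 0,"wx": 0,"wy": 0,"wz": 0.04},{"tx": 0,"ty": 0,"tz": 0,"wx": 0,"wy": 0,"wz": 0.05},{"tx": 0,"ty": 0,"tz": 0,"wx": 0,"wy": 0,"wz": 0.05}]}}

```text
time_s: 10.58
ee_pos: [0.4767, -0.1158, 0.2781]
ee_rot: [0.001, 0.962, 0.274, 0.001]
contact_force: [2.2, 0.5, 9.1]
opening: 0.0103
finger_force: 70.8
```

```bash
python3 t.py
```

```text
t 10.83 yaw 0.5548 Mz [ 0.009  0.034  0.024 -0.001 -0.012] 0.011 e6 [0.23 0.11 0.05 0.03 0.03] q6 2.3485 F [2.  1.  8.2]
```

Request:
{"op": "servo_tool", "data": {"rows": [{"tx": 0,"ty": 0,"tz": 0,"wx": 0,"wy": 0,"wz": 0.02},{"tx": 0,"ty": 0,"tz": 0,"wx": 0,"wy": 0,"wz": 0.04},{"tx": 0,"ty": 0,"tz": 0,"wx": 0,"wy": 0,"wz": 0.05},{"tx": 0,"ty": 0,"tz": 0,"wx": 0,"wy": 0,"wz": 0.05}]}}

```text
time_s: 11.17
ee_pos: [0.4767, -0.1158, 0.2781]
ee_rot: [0.001, 0.968, 0.249, 0.001]
contact_force: [2.2, 0.2, 9.3]
opening: 0.0104
finger_force: 70.9
```

```bash
python3 t.py
```

```text
t 11.42 yaw 0.5049 Mz [0.092 0.025 0.087 0.087 0.052] 0.069 e6 [0.28 0.16 0.1  0.08 0.08] q6 2.3984 F [2.1 0.2 8.5]
```

Request:
{"op": "servo_tool", "data": {"rows": [{"tx": 0,"ty": 0,"tz": 0,"wx": 0,"wy": 0,"wz": 0.02},{"tx": 0,"ty": 0,"tz": 0,"wx": 0,"wy": 0,"wz": 0.04},{"tx": 0,"ty": 0,"tz": 0,"wx": 0,"wy": 0,"wz": 0.06},{"tx": 0,"ty": 0,"tz": 0,"wx": 0,"wy": 0,"wz": 0.06}]}}

```text
time_s: 11.75
ee_pos: [0.4767, -0.1158, 0.2781]
ee_rot: [0.001, 0.975, 0.22, 0.001]
contact_force: [1.9, 0.1, 7.8]
opening: 0.0104
finger_force: 70.9
```

```bash
python3 t.py
```

```text
t 12.0 yaw 0.445 Mz [0.117 0.121 0.149 0.142 0.101] 0.126 e6 [0.48 0.29 0.18 0.15 0.14] q6 2.4583 F [1.  1.5 8.7]
```

Request:
{"op": "servo_tool", "data": {"rows": [{"tx": 0,"ty": 0,"tz": 0,"wx": 0,"wy": 0,"wz": 0.02},{"tx": 0,"ty": 0,"tz": 0,"wx": 0,"wy": 0,"wz": 0.04},{"tx": 0,"ty": 0,"tz": 0,"wx": 0,"wy": 0,"wz": 0.06},{"tx": 0,"ty": 0,"tz": 0,"wx": 0,"wy": 0,"wz": 0.06}]}}

```text
time_s: 12.33
ee_pos: [0.4767, -0.1158, 0.2781]
ee_rot: [0.001, 0.982, 0.191, 0.001]
contact_force: [1.7, 0.5, 8.8]
opening: 0.0103
finger_force: 70.9
```

```bash
python3 t.py
```

```text
t 12.58 yaw 0.3851 Mz [0.156 0.202 0.166 0.231 0.238] 0.199 e6 [0.55 0.36 0.25 0.22 0.21] q6 2.5182 F [1.6 1.2 8.2]
```

Request:
{"op": "servo_tool", "data": {"rows": [{"tx": 0,"ty": 0,"tz": 0,"wx": 0,"wy": 0,"wz": 0.02},{"tx": 0,"ty": 0,"tz": 0,"wx": 0,"wy": 0,"wz": 0.04},{"tx": 0,"ty": 0,"tz": 0,"wx": 0,"wy": 0,"wz": 0.06},{"tx": 0,"ty": 0,"tz": 0,"wx": 0,"wy": 0,"wz": 0.06}]}}

```text
time_s: 12.92
ee_pos: [0.4767, -0.1158, 0.2781]
ee_rot: [0.0, 0.987, 0.161, 0.001]
contact_force: [1.3, 0.2, 8.2]
opening: 0.0106
finger_force: 70.9
```

```bash
python3 t.py; python3 - <<'E'
from h import *
import cv2
im=cams.read_camera("wrist"); cv2.imwrite("pics/w3.png",cv2.resize(im[100:310,140:420,::-1],(800,600),interpolation=2))
E
```

```text
t 13.17 yaw 0.3252 Mz [0.268 0.301 0.304 0.244 0.257] 0.275 e6 [0.62 0.43 0.32 0.29 0.28] q6 2.5782 F [1.8 0.8 9.9]
```

View pics/w3.png

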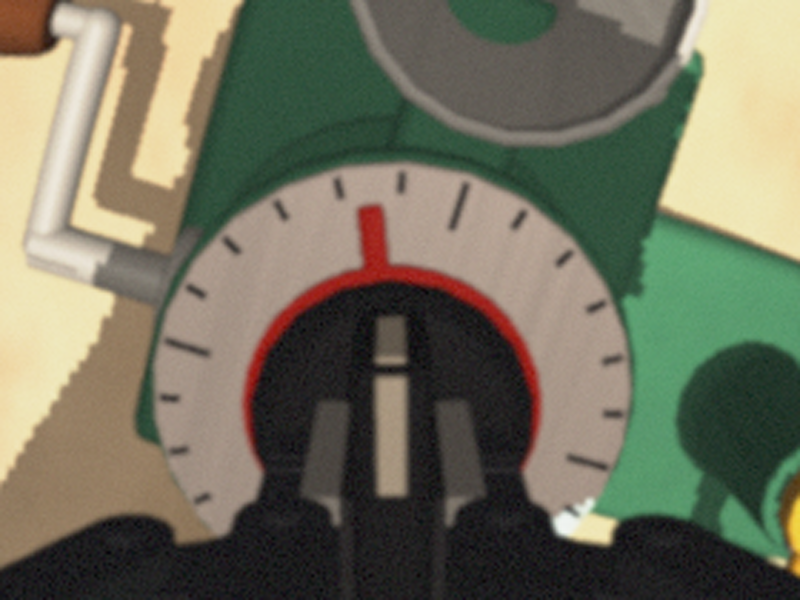

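The knob is bottomed, at about 0.28 N m settled and at most 0.35 while moving. The pointer (372,235) already trails the mark slightly. I'll back off 1.65 rad, then read the pointer against the mark.

Request:
{"op": "servo_tool", "data": {"rows": [{"tx": 0,"ty": 0,"tz": 0,"wx": 0,"wy": 0,"wz": -0.05},{"tx": 0,"ty": 0,"tz": 0,"wx": 0,"wy": 0,"wz": -0.15},{"tx": 0,"ty": 0,"tz": 0,"wx": 0,"wy": 0,"wz": -0.25},{"tx": 0,"ty": 0,"tz": 0,"wx": 0,"wy": 0,"wz": -0.35},{"tx": 0,"ty": 0,"tz": 0,"wx": 0,"wy": 0,"wz": -0.45},{"tx": 0,"ty": 0,"tz": 0,"wx": 0,"wy": 0,"wz": -0.55},{"tx": 0,"ty": 0,"tz": 0,"wx": 0,"wy": 0,"wz": -0.65},{"tx": 0,"ty": 0,"tz": 0,"wx": 0,"wy": 0,"wz": -0.75},{"tx": 0,"ty": 0,"tz": 0,"wx": 0,"wy": 0,"wz": -0.85},{"tx": 0,"ty": 0,"tz": 0,"wx": 0,"wy": 0,"wz": -0.95},{"tx": 0,"ty": 0,"tz": 0,"wx": 0,"wy": 0,"wz": -1.05},{"tx": 0,"ty": 0,"tz": 0,"wx": 0,"wy": 0,"wz": -1.15},{"tx": 0,"ty": 0,"tz": 0,"wx": 0,"wy": 0,"wz": -1.25},{"tx": 0,"ty": 0,"tz": 0,"wx": 0,"wy": 0,"wz": -1.35},{"tx": 0,"ty": 0,"tz": 0,"wx": 0,"wy": 0,"wz": -1.45},{"tx": 0,"ty": 0,"tz": 0,"wx": 0,"wy": 0,"wz": -1.55},{"tx": 0,"ty": 0,"tz": 0,"wx": 0,"wy": 0,"wz": -1.62},{"tx": 0,"ty": 0,"tz": 0,"wx": 0,"wy": 0,"wz": -1.65},{"tx": 0,"ty": 0,"tz": 0,"wx": 0,"wy": 0,"wz": -1.65},{"tx": 0,"ty": 0,"tz": 0,"wx": 0,"wy": 0,"wz": -1.65}]}}

```text
time_s: 14.88
ee_pos: [0.4771, -0.1159, 0.2781]
ee_rot: [0.002, 0.551, 0.835, 0.001]
contact_force: [3.1, -0.4, 6.8]
opening: 0.0107
finger_force: 70.6
```

```bash
python3 t.py; python3 - <<'E'
from h import *
import cv2
i=cams.camera_info("wrist"); im=cams.read_camera("wrist"); np.savez("w4.npz",mtx=i["mtx"],T=i["world_from_camera"])
cv2.imwrite("pics/w4.png",cv2.resize(im[100:310,140:420,::-1],(800,600),interpolation=2))
E
```

```text
t 15.13 yaw 1.9749 Mz [0.081 0.071 0.056 0.028 0.096] 0.066 e6 [-0.07  0.02  0.04  0.05  0.05] q6 0.9284 F [2.9 0.1 7.3]
```

View pics/w4.png

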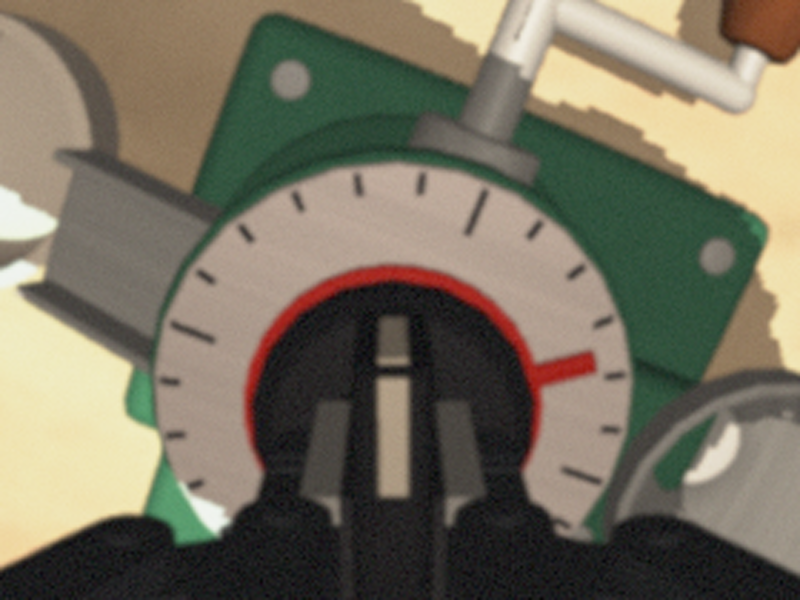

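The tip is at crop (595,362) and meets the ring at (538,378). I'll compute the angle to the wing.

```bash
python3 - <<'E'
from h import *
f=np.load("w4.npz"); i={"mtx":f["mtx"],"world_from_camera":f["T"]}
P=lambda u,v,z: at_z("wrist",140+u/2.857,100+v/2.857,z,i)
t=P(595,362,.087);b=P(540,378,.087);c=np.array([.4769,-.1157]); m1=P(393,318,.127);m2=P(394,495,.127)
# dial rim left/right/top at z .085 for the centre
import cv2
rim=np.array([P(*p,.085)[:2] for p in [(155,390),(632,390),(395,163),(240,215),(560,220)]],np.float32)
A=np.c_[2*rim,np.ones(5)];s=np.linalg.lstsq(A,(rim**2).sum(1),rcond=None)[0];print("dial c",s[:2].round(4),"r",np.sqrt(s[2]+s[0]**2+s[1]**2).round(4))
a=lambda v:np.arctan2(v[1],v[0])
mk=a((m1-m2)[:2]);print("mark dir",mk,"m1",m1)
for cc in (c,s[:2]): print("tip r",np.hypot(*(t[:2]-cc)),"mark-tip",(mk-a(t[:2]-cc))%6.283)
print("by finger",(mk-a((t-b)[:2]))%6.283)
E
```

```text
dial c [ 0.4784 -0.1163] r 0.0459
mark dir 1.9816147565176103 m1 [ 0.46616959 -0.08923349  0.127     ]
tip r 0.03929873123478937 mark-tip 1.3734696073098287
tip r 0.03847778674545223 mark-tip 1.338026470911628
by finger 1.2894676502227542
```

The knob is backed off about 1.35 so far, which matches the torque-onset estimate. I'll back off 0.22 more, then release and rise.

Request:
{"op": "servo_tool", "data": {"rows": [{"tx": 0,"ty": 0,"tz": 0,"wx": 0,"wy": 0,"wz": -0.08},{"tx": 0,"ty": 0,"tz": 0,"wx": 0,"wy": 0,"wz": -0.16},{"tx": 0,"ty": 0,"tz": 0,"wx": 0,"wy": 0,"wz": -0.22},{"tx": 0,"ty": 0,"tz": 0,"wx": 0,"wy": 0,"wz": -0.22},{"tx": 0,"ty": 0,"tz": 0,"wx": 0,"wy": 0,"wz": -0.22},{"tx": 0,"ty": 0,"tz": 0,"wx": 0,"wy": 0,"wz": -0.22}]}}

```text
time_s: 15.68
ee_pos: [0.4771, -0.1159, 0.2781]
ee_rot: [0.002, 0.456, 0.89, 0.001]
contact_force: [3.9, 0.0, 7.0]
opening: 0.0108
finger_force: 70.5
```

Request:
{"op": "servo_tool", "data": {"rows": [{"tx": 0,"ty": 0,"tz": 0,"wx": 0,"wy": 0,"wz": 0},{"tx": 0,"ty": 0,"tz": 0,"wx": 0,"wy": 0,"wz": 0},{"tx": 0,"ty": 0,"tz": 0,"wx": 0,"wy": 0,"wz": 0},{"tx": 0,"ty": 0,"tz": 0,"wx": 0,"wy": 0,"wz": 0},{"tx": 0,"ty": 0,"tz": 0,"wx": 0,"wy": 0,"wz": 0},{"tx": 0,"ty": 0,"tz": 0,"wx": 0,"wy": 0,"wz": 0},{"tx": 0,"ty": 0,"tz": -0.03,"wx": 0,"wy": 0,"wz": 0},{"tx": 0,"ty": 0,"tz": -0.06,"wx": 0,"wy": 0,"wz": 0},{"tx": 0,"ty": 0,"tz": -0.08,"wx": 0,"wy": 0,"wz": 0},{"tx": 0,"ty": 0,"tz": -0.08,"wx": 0,"wy": 0,"wz": 0},{"tx": 0,"ty": 0,"tz": -0.08,"wx": 0,"wy": 0,"wz": 0}], "hand": 110}}

```text
time_s: 16.6
ee_pos: [0.4767, -0.1158, 0.3577]
ee_rot: [0.001, 0.456, 0.89, 0.0]
contact_force: [-0.1, -0.4, -0.0]
opening: 0.0486
finger_force: 0.0
```

```bash
python3 t.py; python3 - <<'E'
from h import *
import cv2
i=cams.camera_info("wrist"); im=cams.read_camera("wrist"); np.savez("w5.npz",mtx=i["mtx"],T=i["world_from_camera"])
cv2.imwrite("pics/w5.png",cv2.resize(im[100:310,140:420,::-1],(800,600),interpolation=2))
cv2.imwrite("pics/w5full.png",im[:,:,::-1])
E
```

```text
t 16.85 yaw 2.1947 Mz [ 0.003  0.007  0.038 -0.033 -0.007] 0.001 e6 [ 0.  0.  0.  0. -0.] q6 0.7084 F [-0.4 -0.5 -0.9]
```

View pics/w5.png

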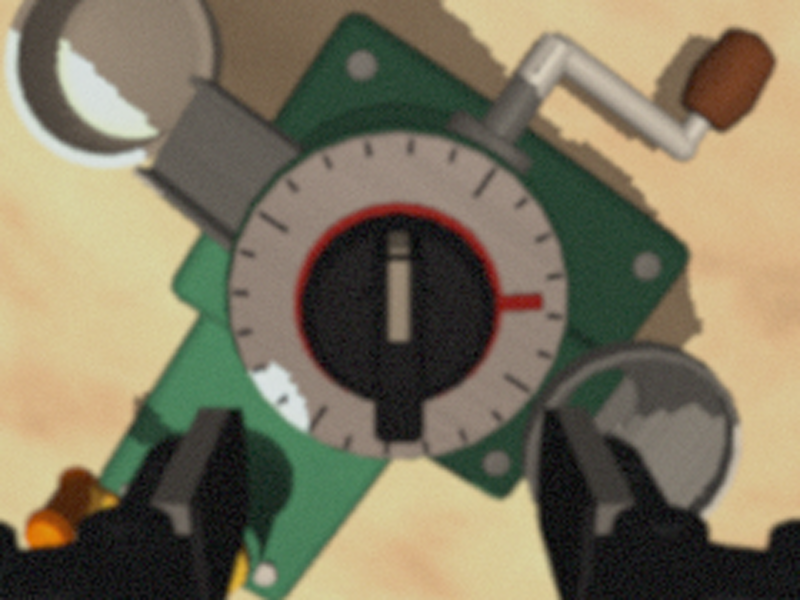

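The pointer finger runs from (500,303) to (542,301), almost square to the wing stripe (399,232)–(400,342).

```bash
python3 - <<'E'
from h import *
f=np.load("w5.npz"); i={"mtx":f["mtx"],"world_from_camera":f["T"]}
P=lambda u,v,z: at_z("wrist",140+u/2.857,100+v/2.857,z,i)[:2]
t=P(542,301,.087);b=P(500,303,.087);m1=P(399,232,.127);m2=P(401,440,.127)
rim=np.array([P(*p,.085) for p in [(230,295),(568,295),(398,130),(398,461),(290,170),(505,168)]])
A=np.c_[2*rim,np.ones(len(rim))];s=np.linalg.lstsq(A,(rim**2).sum(1),rcond=None)[0];c=s[:2];print("dial c",c,"wing c",(m1+m2)/2,"len",np.hypot(*(m1-m2)))
a=lambda v:np.arctan2(v[1],v[0]); mk=a(m1-m2)
print("mark",mk,"mark-tip",mk-a(t-c),mk-a(t-(m1+m2)/2),mk-a(t-(c+[.4769,-.1157])/2),"finger",mk-a(t-b))
g=np.load("w5.npz")
E
```

```text
dial c [ 0.4785373 -0.1164363] wing c [ 0.47652081 -0.11378667] len 0.049197446781658875
mark 2.207389056751952 mark-tip 1.547812197112321 1.6342809184273615 1.5682046369026177 finger 1.5342705059278288
```

View pics/w5full.png

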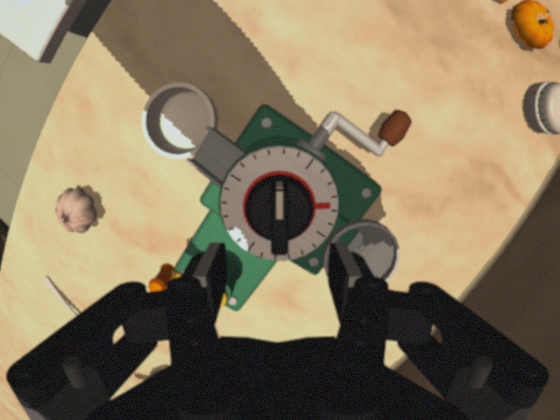

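The knob is set: the mark-to-tip angle is 1.56 ± 0.03. Next is the lever. The tool's closing axis already lies roughly along the lever's mid-arc radius, so I'll keep this orientation.

Request:
{"op": "servo_tool", "data": {"rows": [{"tx": -0.02,"ty": -0.033,"tz": 0,"wx": 0,"wy": 0,"wz": 0},{"tx": -0.042,"ty": -0.066,"tz": 0,"wx": 0,"wy": 0,"wz": 0},{"tx": -0.0625,"ty": -0.0995,"tz": 0,"wx": 0,"wy": 0,"wz": 0},{"tx": -0.0625,"ty": -0.0995,"tz": 0,"wx": 0,"wy": 0,"wz": 0},{"tx": -0.0625,"ty": -0.0995,"tz": 0.03,"wx": 0,"wy": 0,"wz": 0},{"tx": -0.0625,"ty": -0.0995,"tz": 0.045,"wx": 0,"wy": 0,"wz": 0},{"tx": -0.0625,"ty": -0.0995,"tz": 0.045,"wx": 0,"wy": 0,"wz": 0}]}}

```text
time_s: 17.48
ee_pos: [0.4314, -0.2245, 0.308]
ee_rot: [-0.003, 0.456, 0.89, 0.0]
contact_force: [0.1, 0.0, -0.2]
opening: 0.0484
finger_force: 0.0
```

```bash
python3 - <<'E'
from h import *
import cv2
i=cams.camera_info("wrist"); im=cams.read_camera("wrist"); np.savez("w6.npz",mtx=i["mtx"],T=i["world_from_camera"])
cv2.imwrite("pics/w6.png",im[:,:,::-1])
h=cv2.cvtColor(im,cv2.COLOR_RGB2HSV); m=cv2.inRange(h,(6,190,120),(16,255,255))
n,_,st,ce=cv2.connectedComponentsWithStats(m)
for k in range(1,n):
    if st[k,4]>25: print(st[k],ce[k].round(1),at_z("wrist",*ce[k],.105,i).round(4))
print(arm.get_obs()["ee_pos"])
E
```

```text
[270 233  21  20 307] [279.7 242.4] [ 0.4342 -0.2271  0.105 ]
[ 0.43171244 -0.22438296  0.3100234 ]
```

View pics/w6.png

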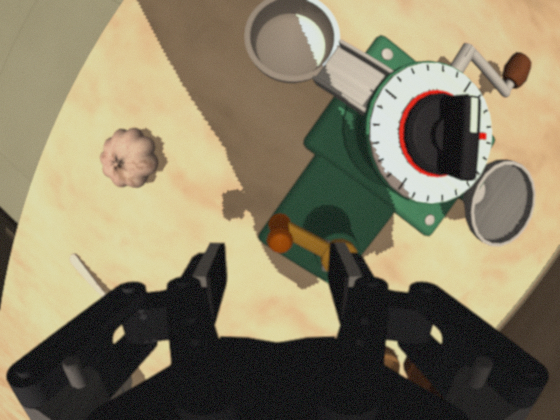

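The peg head is at (280,242), centred between the fingers and about 3 mm behind along tool x. I'll descend and grip lightly.

Request:
{"op": "servo_tool", "data": {"rows": [{"tx": -0.003,"ty": 0,"tz": 0.02,"wx": 0,"wy": 0,"wz": 0},{"tx": -0.003,"ty": 0,"tz": 0.04,"wx": 0,"wy": 0,"wz": 0},{"tx": -0.003,"ty": 0,"tz": 0.054,"wx": 0,"wy": 0,"wz": 0},{"tx": -0.003,"ty": 0,"tz": 0.054,"wx": 0,"wy": 0,"wz": 0},{"tx": -0.003,"ty": 0,"tz": 0.054,"wx": 0,"wy": 0,"wz": 0}]}}

```text
time_s: 17.95
ee_pos: [0.4341, -0.2268, 0.2585]
ee_rot: [-0.0, 0.456, 0.89, 0.0]
contact_force: [-0.5, 0.8, 0.8]
opening: 0.0486
finger_force: 0.0
```

Request:
{"op": "servo_tool", "data": {"rows": [{"tx": 0,"ty": 0,"tz": 0,"wx": 0,"wy": 0,"wz": 0},{"tx": 0,"ty": 0,"tz": 0,"wx": 0,"wy": 0,"wz": 0},{"tx": 0,"ty": 0,"tz": 0,"wx": 0,"wy": 0,"wz": 0},{"tx": 0,"ty": 0,"tz": 0,"wx": 0,"wy": 0,"wz": 0},{"tx": 0,"ty": 0,"tz": 0,"wx": 0,"wy": 0,"wz": 0},{"tx": 0,"ty": 0,"tz": 0,"wx": 0,"wy": 0,"wz": 0},{"tx": 0,"ty": 0,"tz": 0,"wx": 0,"wy": 0,"wz": 0}], "hand": 255, "newtons": 20}}

```text
time_s: 18.53
ee_pos: [0.4342, -0.2272, 0.2589]
ee_rot: [0.001, 0.456, 0.89, -0.0]
contact_force: [-0.3, -0.0, 6.4]
opening: 0.0133
finger_force: 19.5
```

```bash
python3 s.py; python3 - <<'E'
import numpy as np
from scipy.spatial.transform import Rotation as R
yaw=2.195; x=np.array([np.cos(yaw),np.sin(yaw)]); y=np.array([x[1],-x[0]])
my=.035; piv=np.array([.4769+.105*np.sin(my),-.1157-.105*np.cos(my)])
from station import arm
p=np.array(arm.get_obs()["ee_pos"])[:2]; d=p-piv; a0=np.arctan2(d[1],d[0]); print("r",np.hypot(*d),"lock",(a0-my-np.pi)%6.283)
for q in np.arange(.1,1.31,.1):
    t=piv+.047*np.array([np.cos(np.pi+my+q),np.sin(np.pi+my+q)])-p; print(round(q,2),round(t@x,4),round(t@y,4))
E
```

```text
t 18.53 yaw 2.1947 pos [ 0.4342 -0.2272  0.2589] F [-0.3 -0.   6.4] M [0.056 0.153 0.016] j6 eff 0.001 op 0.0133 q [-0.482 -0.063 -0.257  1.375  0.     0.465]
r 0.04687166287350171 lock 0.10556780757380402
0.1 0.0003 0.0
0.2 -0.004 -0.002
0.3 -0.0084 -0.0035
0.4 -0.0129 -0.0047
0.5 -0.0176 -0.0053
0.6 -0.0223 -0.0055
0.7 -0.027 -0.0052
0.8 -0.0316 -0.0045
0.9 -0.0362 -0.0032
1.0 -0.0406 -0.0016
1.1 -0.0448 0.0005
1.2 -0.0487 0.003
1.3 -0.0525 0.0059
```

Request:
{"op": "servo_tool", "data": {"rows": [{"tx": -0.004,"ty": -0.002,"tz": 0,"wx": 0,"wy": 0,"wz": 0},{"tx": -0.0084,"ty": -0.0035,"tz": 0,"wx": 0,"wy": 0,"wz": 0},{"tx": -0.0129,"ty": -0.0047,"tz": 0,"wx": 0,"wy": 0,"wz": 0},{"tx": -0.0176,"ty": -0.0053,"tz": 0,"wx": 0,"wy": 0,"wz": 0},{"tx": -0.0223,"ty": -0.0055,"tz": 0,"wx": 0,"wy": 0,"wz": 0},{"tx": -0.027,"ty": -0.0052,"tz": 0,"wx": 0,"wy": 0,"wz": 0},{"tx": -0.0316,"ty": -0.0045,"tz": 0,"wx": 0,"wy": 0,"wz": 0},{"tx": -0.0362,"ty": -0.0032,"tz": 0,"wx": 0,"wy": 0,"wz": 0},{"tx": -0.0406,"ty": -0.0016,"tz": 0,"wx": 0,"wy": 0,"wz": 0},{"tx": -0.0448,"ty": 0.0005,"tz": 0,"wx": 0,"wy": 0,"wz": 0},{"tx": -0.0448,"ty": 0.0005,"tz": 0,"wx": 0,"wy": 0,"wz": 0}]}}

```text
time_s: 19.45
ee_pos: [0.4599, -0.2651, 0.2588]
ee_rot: [0.0, 0.457, 0.89, -0.003]
contact_force: [-11.9, -13.7, 8.4]
opening: 0.0135
finger_force: 20.6
```

Request:
{"op": "servo_tool", "data": {"rows": [{"tx": -0.002,"ty": 0.0012,"tz": 0,"wx": 0,"wy": 0,"wz": 0},{"tx": -0.004,"ty": 0.0025,"tz": 0,"wx": 0,"wy": 0,"wz": 0},{"tx": -0.006,"ty": 0.004,"tz": 0,"wx": 0,"wy": 0,"wz": 0},{"tx": -0.0077,"ty": 0.0054,"tz": 0,"wx": 0,"wy": 0,"wz": 0},{"tx": -0.0077,"ty": 0.0054,"tz": 0,"wx": 0,"wy": 0,"wz": 0}]}}

```text
time_s: 19.87
ee_pos: [0.4684, -0.2691, 0.259]
ee_rot: [0.001, 0.457, 0.889, -0.005]
contact_force: [-13.1, -23.8, 5.6]
opening: 0.0133
finger_force: 20.9
```

```bash
python3 s.py
```

```text
t 19.87 yaw 2.1916 pos [ 0.4684 -0.2691  0.259 ] F [-13.1 -23.8   5.6] M [-4.66   2.616  0.351] j6 eff 0.381 op 0.0133 q [-0.519  0.056 -0.138  1.375 -0.01   0.43 ]
```

That is 11 pictures viewed, one over the limit, so from here I'll use numbers only. The force on the tool is mostly radial and outward, so I'll shift outward and press on a little along the tangent.

Request:
{"op": "servo_tool", "data": {"rows": [{"tx": -0.0015,"ty": -0.0003,"tz": 0,"wx": 0,"wy": 0,"wz": 0},{"tx": -0.003,"ty": -0.0005,"tz": 0,"wx": 0,"wy": 0,"wz": 0},{"tx": -0.005,"ty": -0.0006,"tz": 0,"wx": 0,"wy": 0,"wz": 0},{"tx": -0.005,"ty": -0.0006,"tz": 0,"wx": 0,"wy": 0,"wz": 0}]}}

```text
time_s: 20.2
ee_pos: [0.4705, -0.2717, 0.2585]
ee_rot: [-0.001, 0.457, 0.89, -0.002]
contact_force: [-13.1, -6.9, 9.3]
opening: 0.0132
finger_force: 19.4
```

```bash
python3 s.py; cat > p.py <<'E'
from h import *
import cv2
for n in ("wrist","top","side"):
    i=cams.camera_info(n); im=cams.read_camera(n)
    h=cv2.cvtColor(im,cv2.COLOR_RGB2HSV); m=cv2.inRange(h,(5,170,80),(17,255,255))
    k,_,st,ce=cv2.connectedComponentsWithStats(m)
    for j in range(1,k):
        P=at_z(n,*ce[j],.10,i)
        if st[j,4]>4 and np.hypot(P[0]-.46,P[1]+.245)<.06: print(n,st[j],ce[j].round(1),P.round(4))
E
python3 p.py
```

```text
t 20.2 yaw 2.193 pos [ 0.4705 -0.2717  0.2585] F [-13.1  -6.9   9.3] M [-1.293  2.725  0.183] j6 eff 0.141 op 0.0132 q [-0.523  0.066 -0.128  1.378 -0.004  0.426]
wrist [ 260  218   34   55 1333] [276.  247.3] [ 0.463  -0.2638  0.1   ]
top [317 210   2   4   6] [317.7 211.5] [ 0.4653 -0.2622  0.1   ]
```

Request:
{"op": "servo_tool", "data": {"rows": [{"tx": 0,"ty": 0,"tz": 0,"wx": 0,"wy": 0,"wz": 0},{"tx": 0,"ty": 0,"tz": 0,"wx": 0,"wy": 0,"wz": 0},{"tx": 0,"ty": 0,"tz": 0,"wx": 0,"wy": 0,"wz": 0},{"tx": 0,"ty": 0,"tz": 0,"wx": 0,"wy": 0,"wz": 0},{"tx": 0,"ty": 0,"tz": 0,"wx": 0,"wy": 0,"wz": 0},{"tx": 0,"ty": 0,"tz": 0,"wx": 0,"wy": 0,"wz": 0},{"tx": 0,"ty": 0,"tz": -0.03,"wx": 0,"wy": 0,"wz": 0},{"tx": 0,"ty": 0,"tz": -0.07,"wx": 0,"wy": 0,"wz": 0},{"tx": 0,"ty": 0,"tz": -0.1,"wx": 0,"wy": 0,"wz": 0},{"tx": 0,"ty": 0,"tz": -0.1,"wx": 0,"wy": 0,"wz": 0},{"tx": 0,"ty": 0,"tz": -0.1,"wx": 0,"wy": 0,"wz": 0}], "hand": 110}}

```text
time_s: 21.27
ee_pos: [0.4722, -0.2707, 0.3597]
ee_rot: [0.002, 0.456, 0.89, -0.0]
contact_force: [0.3, 0.9, -1.0]
opening: 0.0484
finger_force: 0.0
```

```bash
python3 s.py; python3 p.py; python3 - <<'E'
from h import *
import cv2
# yellow lever + red pointer pixels in wrist/top views
for n in ("wrist","top"):
    i=cams.camera_info(n); im=cams.read_camera(n); h=cv2.cvtColor(im,cv2.COLOR_RGB2HSV)
    for nm,lo,hi,z in (("yellow",(19,130,70),(30,255,255),.075),("red",(172,150,70),(180,255,255),.087),("red0",(0,170,70),(4,255,255),.087)):
        k,_,st,ce=cv2.connectedComponentsWithStats(cv2.inRange(h,lo,hi))
        for j in range(1,k):
            P=at_z(n,*ce[j],z,i)
            if st[j,4]>4 and np.hypot(P[0]-.47,P[1]+.19)<.11: print(n,nm,st[j],P.round(4))
E
```

```text
t 21.27 yaw 2.195 pos [ 0.4722 -0.2707  0.3597] F [ 0.3  0.9 -1. ] M [ 0.011 -0.018  0.007] j6 eff -0.0 op 0.0484 q [-0.521  0.059  0.059  1.567  0.     0.426]
wrist [263 179  19  27 340] [272.1 193.6] [ 0.4639 -0.265   0.1   ]
top [317 210   4   4  13] [318.4 211.6] [ 0.4653 -0.2642  0.1   ]
side [287 230   6  15  60] [289.3 237.1] [ 0.463  -0.2791  0.1   ]
wrist yellow [307 143  14  18  55] [ 0.473  -0.2221  0.075 ]
wrist yellow [319 142  22  24 136] [ 0.4825 -0.2143  0.075 ]
wrist yellow [309 150   5   2   7] [ 0.4692 -0.2229  0.075 ]
wrist yellow [304 160  11   6  26] [ 0.4736 -0.2309  0.075 ]
wrist yellow [331 163   2   4   5] [ 0.4889 -0.2219  0.075 ]
wrist yellow [280 164  31  26 182] [ 0.471 -0.248  0.075]
wrist yellow [310 164  28  11  89] [ 0.4853 -0.2298  0.075 ]
wrist red0 [369  19  54  66 339] [ 0.4707 -0.1319  0.087 ]
wrist red0 [435  53  11   4  39] [ 0.5042 -0.0957  0.087 ]
top yellow [308 208   5   6  13] [ 0.4729 -0.2411  0.075 ]
```

```bash
python3 -c "
from station import arm
print(arm.close_job())"
```

```text
the job is handed in; nothing more can be done
None
```

The job is handed in. The knob was bottomed at about 0.3 N m and backed off about 1.56 rad (a quarter turn), and the lock lever was swung to its stop (about 1.2 rad); nothing else was touched, and I viewed 11 pictures, one over the limit of 10.

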